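# Load a stack-nest tote and stack the second one on it

### The arm

A 6-joint arm with a two-finger parallel gripper is mounted at the origin on a cart in front of the work surface, level with it; the furniture and walls round the work are solid. World frame = base frame: x ahead of the robot, y to its left, z up, the work surface at z = 0. Lengths are in m, angles in degrees, forces in N, time in s.
With the tool pointing down it reaches from about 0.15 to 0.775 m from the base axis. Payload 6.1 kg.
Tool frame: the origin (TCP) lies on the front face of the gripper's body, between the roots of the fingers; the fingertips stand 73 mm ahead of it and the grasp point (between the pads) lies 54 mm ahead of it (arm.pinch_z is the distance from the TCP to the grasp point, in m); z points along the fingers, y is the line along which they close (so a half turn about z gives the same grasp; the last joint's range is limited). The gripper opens to 85 mm and grips with 20 to 120 N. Pads are 22 mm wide; open, the fingers measure 114 mm over their backs; the gripper's body (76 mm by 85 mm) begins 54 mm behind the grasp point. The pads swing forward as they close: fully open they stand 13 mm farther back than shut.
Start: joints at [67.666, 7.208, -2.269, 80.523, 0, 90], TCP at [0.199, 0.486, 0.304] pointing down, gripper open.
Joint ranges: [-155.77, 155.77], [-54.66, 111.73], [-72.52, 77.12], [-102.08, 115.82], [-83.92, 84.16], [-180, 180]. Speed limits (degrees/s): [136.94, 136.94, 172.46, 180, 180, 180].

### API

Orientations are given as a 3x3 rotation matrix whose columns are the frame's x, y, z axes.
In Python, from rig import arm gives the robot as it stands.
- The arm moves only by the shell command python3 -m pendant 'ROWS' [FORCE]. ROWS is JSON, a list of rows, each a list of 7 numbers: the shift along the tool's x, y, z in m, then the turn, a rotation vector about the tool's x, y, z in degrees, then the finger opening in m, from 0 to 0.0854. In form: [[dx, dy, dz, wx, wy, wz, jaw], ...]. A call has 1 to 20 rows; each row shifts and turns the commanded pose from where the row before left it, along the tool's axes as they then stand; what a row does not reach is not made up. A row lasts 1/8 s, in which the tool goes at most 62.5 mm and 10.7 degrees, less where a joint would pass 70% of its speed; a pose out of reach is approached as far as the arm can. A call with a gripper value outside its range is refused whole. The fingers move at their own pace and stop on an object; FORCE is the grip in N (left out, the last holds). Time passes only in rows, so rows that do not move let the fingers close. It gives the time, the measured TCP pose, the force, the opening and the grip force at its end, in the units of the state.
- arm.get_obs(): the state, without advancing time (a new reading comes with each control period).
- arm.grab_frame(name): name is "scene" or "top" or "wrist"; returns the picture (420x560x3 uint8, red, green, blue); there is no depth.
- arm.get_calibration(name): a dict with "vfov" (degrees; the focal length in pixels is half the picture's height over the tangent of half this angle, whatever the lens; pixels are square), "cx", "cy" (the principal point, pixels), "R" (3x3) and "t" (3): a world point X has camera coordinates R X + t. Camera axes: x right, y down, z forward; pixel columns grow to the right and rows downward; lengths in m; the calibration is good to about 2 mm. A picture is of the moment at which its call begins: read the wrist's pose just before it. get_calibration takes no time and is no camera call; for the wrist camera it gives the pose at the moment of the call.
- arm.job_done(): hands the job in; it is judged then, once.
The state is a dict: "time": time; "joint_positions": joint angles; "joint_vel": joint speeds; "effort": joint torques, N m; "eef_pos": TCP position; "tcp_rot": TCP orientation; "force": force on the tool from outside, world axes, zero at the start; "torque": the same for the moment, N m; "finger_gap": finger opening in m; "finger_force": force on a finger pad.
Only numpy, scipy, OpenCV 4.12 (cv2) and the standard library are available. Lean on these libraries where they do the work, as an engineer would, in place of code of your own. Each camera call takes 0.05 s, during which the arm holds its last target. There are 200 camera calls.

### The job

Put the yellow tape measure into the white tote, then set the blue tote on top of the white one, turned end for end so that their orange ends lie at opposite ends: it must stand level on the white tote's inner lugs, clear of the tape measure, and not nest. Set it down gently, and do not disturb the other things on the worktop.

Things in the scene. Friction and masses are not known exactly. Their poses are not given: they have to be found in the camera images.
- base_tote: White stack-and-nest tote, open on top, loose, 0.2 kg, upright, any yaw. 184 (x) x 148 (y) x 88 mm; origin at the centre of its underside, x along its length to its orange end. A stiff rim band with upright faces, 10 mm thick, 28 mm deep (z 60 to 88), runs all round and can be pinched from above; opening inside it 164 x 128 mm. Walls lean in below to 150 x 114 mm at the foot; floor 4 mm.
- base_tote_seat (a point): Point 72 mm above the white tote's origin, level with the tops of its four lugs (at x = +54 and x = -20 mm, 22 mm long, from the long walls at y = +-64 in to y = +-44 mm, z 60 to 72). The stacked blue tote's origin comes here, with its x reversed, 16 mm inside the rim, with about 7 mm of play each way.
- base_tote_floor (a point): Clearest spot for a thing in the white tote, between the lugs: on the floor at x = +17, y = 0, z = 4 mm of its frame. Below each lug, wall and floor are cut out (+-16 mm in x, z 0 to 50 mm, in to y = +-38 mm): a tote put on with orange end over orange end lets the lugs through and nests; turned half a turn it stands on them.
- top_tote: Blue tote, the one that goes on top: the same shape, size, lugs, cut-outs and frame as the white one (orange end at +x); loose, empty, about 0.2 kg, upright, any yaw. Its rim band (top at z = 88 mm) is free on both faces for a pinch from above at the middle of either end (x = +-87, y = 0 mm) and between the lugs of either long side (x = +17, y = +-69 mm).
- base_tote_orange_end (a point): Top edge of the white tote's orange end: middle of the rim band there, at x = +87, y = 0, z = 88 mm in its tote's frame.
- top_tote_orange_end (a point): Top edge of the blue tote's orange end: middle of the rim band there, at x = +87, y = 0, z = 88 mm in its tote's frame.
- tape_measure: Yellow tape measure standing upright, 80 (x) x 33 (y) x 60 (z) mm, about 0.15 kg; origin at the centre of its underside, z up. Pinch it from above across its 33 mm (along its y).
- polish_pot: Bystander: low round pot with a grey lid, 69 mm across, 41 mm high; origin at the centre of its underside.
- tin_small: Bystander: round food tin, 75 mm across, 58 mm high; origin at the centre of its underside.
- scrub_brush: Bystander: wooden scrubbing brush, 61 x 154 x 46 mm, at the left; origin at the centre of its underside.
- wall_shelf_edge (a point): Lower front edge of the fixed wall shelf over the back of the worktop (a point on it; the edge runs along y over the whole width of the work, about 0.48 m above the worktop). Keep the wrist and forearm on the robot's side of it when the tool is raised.

How it is judged:
By the outcome, as a careful person would: the job done as asked, in the order asked, and still so for the second after the job is handed in, with the robot touching nothing.
It also fails if it takes over 64 s, if anything falls off the work surface, if the arm or the gripper's body presses on something with over 40 N, if the wrist force passes 120 N, or if a joint passes its speed limit or range.

## Working session

There is one attempt and no reset: what is moved stays moved. The work goes in short steps, Python scripts to look and compute and a shell command to move; the robot and the scene stay as the last step left them, time stands still between calls to the robot, and variables do not carry over. Pictures are saved under pics/ and viewed, at most 12 in all, crops included, and the job is handed in when it is done.

```bash
ls; mkdir -p pics
python3 - <<'E'
from rig import arm
import cv2,numpy as np
for n in("scene","top"):
    im=arm.grab_frame(n); cv2.imwrite(f"pics/{n}0.png",im[:,:,::-1]); c=arm.get_calibration(n); print(n,c)
o=arm.get_obs(); print(o["time"],o["eef_pos"],o["tcp_rot"],arm.pinch_z,o["force"])
E
```

```text
pics
scene {'vfov': 55.52468322438905, 'cx': 270.8502919778267, 'cy': 206.97356254935886, 'R': array([[ 0.79404348, -0.60763955,  0.01640524],
       [-0.35217771, -0.4818764 , -0.8023503 ],
       [ 0.49544507,  0.63132346, -0.59662792]]), 't': array([-0.28649145,  0.49413247,  1.08684977])}
top {'vfov': 46.67425978041058, 'cx': 274.8652692319693, 'cy': 206.71700645495002, 'R': array([[ 0.34566373, -0.93827035,  0.01285847],
       [-0.7359839 , -0.27959007, -0.61656881],
       [ 0.58210333,  0.20366185, -0.78719601]]), 't': array([0.03344938, 0.57158075, 1.34648504])}
0.1 [0.19941778 0.48539472 0.30319263] [[-9.24982064e-01  3.80010387e-01 -5.35272684e-04]
 [ 3.80010764e-01  9.24981127e-01 -1.31655249e-03]
 [-5.18649080e-06 -1.42119682e-03 -9.99998990e-01]] 0.0539 [-0.56680578  0.29855255 -0.65542767]
```

View pics/top0.png

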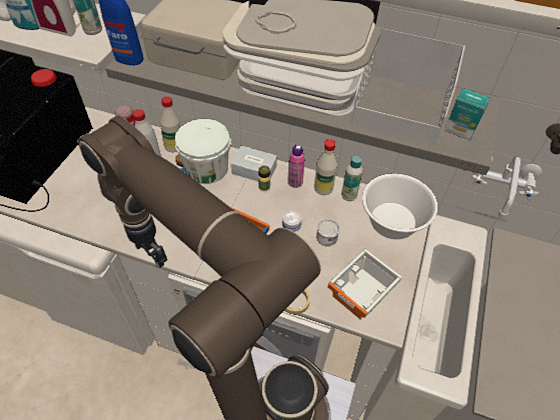

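View pics/scene0.png

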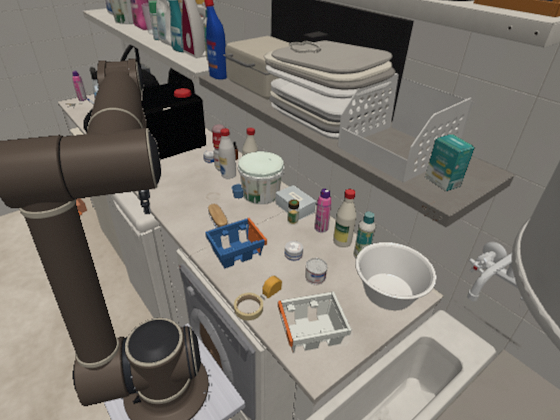

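The top view shows the white tote at about (365,283), with its orange end at lower left, and the arm hiding the blue tote. The scene view shows the blue tote at (236,242) with its orange end at (258,232), the white tote at (314,320) with its orange end at (286,322), the tape at (272,287), the pot at (294,250), the tin at (316,270) and the brush at (217,214).

```bash
cat > h.py <<'E'
from rig import arm
import cv2,numpy as np
def ray(c,px,z):
    f=210/np.tan(np.radians(c["vfov"]/2)); R=np.array(c["R"]); t=np.array(c["t"])
    C=-R.T@t; d=R.T@np.array([(px[0]-c["cx"])/f,(px[1]-c["cy"])/f,1.])
    return C+d*(z-C[2])/d[2]
def proj(c,X):
    f=210/np.tan(np.radians(c["vfov"]/2)); p=np.array(c["R"])@X+c["t"]
    return np.array([c["cx"]+f*p[0]/p[2],c["cy"]+f*p[1]/p[2]])
def snap(n,fn):
    c=arm.get_calibration(n); im=arm.grab_frame(n)[:,:,::-1].copy(); cv2.imwrite("pics/"+fn,im); return c,im
E
python3 - <<'E'
from h import *
np.set_printoptions(precision=3,suppress=True)
c=arm.get_calibration("scene")
for n,p,z in [("tape",(272,287),.03),("white",(314,318),.08),("worange",(285,322),.075),("blue",(236,240),.08),("borange",(258,232),.075),("pot",(294,247),.041),("tin",(316,266),.058),("brush",(217,214),.03),("ring",(248,306),0.01)]: print(n,ray(c,p,z))
t=arm.get_calibration("top"); print(ray(t,(365,280),.08),ray(t,(347,300),.075))
w=arm.get_calibration("wrist"); o=arm.get_obs(); R=o["tcp_rot"]
C=-np.array(w["R"]).T@w["t"]; print("cam in tool",R.T@(C-o["eef_pos"]),R.T@np.array(w["R"]).T,w["vfov"])
E
```

```text
tape [0.438 0.095 0.03 ]
white [ 0.436 -0.111  0.08 ]
worange [ 0.36  -0.068  0.075]
blue [0.442 0.318 0.08 ]
borange [0.537 0.312 0.075]
pot [0.618 0.195 0.041]
tin [0.604 0.061 0.058]
brush [0.499 0.55  0.03 ]
ring [0.336 0.091 0.01 ]
[ 0.438 -0.102  0.08 ] [ 0.354 -0.067  0.075]
cam in tool [ 0.083  0.    -0.071] [[-0.    -0.946 -0.325]
 [ 1.    -0.    -0.001]
 [ 0.    -0.325  0.946]] 63.22033116614435
```

```bash
python3 -m pendant '[[-0.038,-0.03,0,0,0,0,0.085],[-0.038,-0.03,0,0,0,0,0.085],[-0.038,-0.03,0,0,0,0,0.085],[-0.038,-0.03,0,0,0,0,0.085],[-0.038,-0.03,0,0,0,0,0.085],[-0.038,-0.03,0,0,0,0,0.085],[-0.038,-0.03,0,0,0,0,0.085],[-0.038,-0.03,0,0,0,0,0.085],[-0.038,-0.03,0,0,0,0,0.085],[-0.038,-0.03,0,0,0,0,0.085],[0,0,0,0,0,-7.5,0.085],[0,0,0,0,0,-7.5,0.085],[0,0,0,0,0,-7.5,0.085],[0,0,0,0,0,0,0.085],[0,0,0,0,0,0,0.085]]'
python3 - <<'E'
from h import *
c,im=snap("wrist","w1.png"); import pickle; pickle.dump(c,open("w1.pkl","wb"))
c,im=snap("top","t1.png")
E
```

```text
time: 1.98
eef_pos: [0.4369, 0.0637, 0.3037]
tcp_rot: [[-1.0, -0.001, -0.0], [-0.001, 1.0, -0.0], [0.0, -0.0, -1.0]]
force: [-1.0, 0.5, 0.2]
finger_gap: 0.0848
finger_force: 0.0
```

View pics/w1.png

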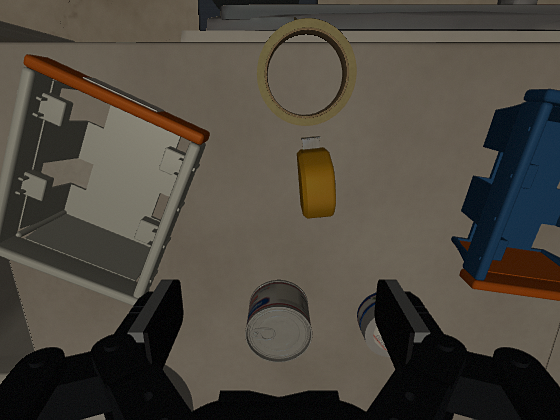

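The wrist view shows the tape at (317,183), long axis nearly along image vertical, with its hook at (311,142). The white tote's orange rim runs from (28,60) to (207,137), and its right long rim runs from (207,137) to (137,300). The tin is at (280,320) and the blue tote is cut off at the right.

Run:
```python
from h import *; import pickle
np.set_printoptions(precision=4,suppress=True)
c=pickle.load(open("w1.pkl","rb")); im=cv2.imread("pics/w1.png"); hsv=cv2.cvtColor(im,cv2.COLOR_BGR2HSV)
m=cv2.inRange(hsv,(15,150,90),(30,255,255)); m[:,:290]=0;m[:,345:]=0
n,l,s,ce=cv2.connectedComponentsWithStats(m); k=1+s[1:,4].argmax(); print(s[k],ce[k])
m=(l==k).astype(np.uint8)
# row centres
cen=[]
for r in range(s[k][1]+8,s[k][1]+s[k][3]-6,4):
    xs=np.where(m[r])[0]; cen.append(((xs[0]+xs[-1])/2,r)); 
    a,b=ray(c,(xs[0],r),.058),ray(c,(xs[-1]+1,r),.058); print(r,a[:2],b[:2],"mid",((a+b)/2)[:2],"w",a[1]-b[1])
print("hook",ray(c,(310,138),.0)[:2],"far top",ray(c,(320,218),.05)[:2],ray(c,(320,218),.0)[:2])
h,w=im.shape[:2]
mo=cv2.inRange(hsv,(3,150,90),(14,255,255)); mo[:,250:]=0
(cx,cy),sz,an=cv2.minAreaRect(np.argwhere(mo)[:,::-1].astype(np.float32)); print("or",cx,cy,sz,an)
for p in [(28,57),(207,137),(140,303)]: print(p,ray(c,p,.088)[:2])
```

```text
[ 301  162   34   52 1471] [317.7627 186.8491]
170 [0.4203 0.0844] [0.4203 0.1145] mid [0.4203 0.0995] w -0.03009737535589059
174 [0.4241 0.0845] [0.4241 0.1147] mid [0.4241 0.0996] w -0.030213759544349295
178 [0.428  0.0855] [0.4279 0.1159] mid [0.428  0.1007] w -0.030330856091896854
182 [0.4319 0.0856] [0.4318 0.1161] mid [0.4318 0.1009] w -0.030449056533225508
186 [0.4358 0.0857] [0.4358 0.1163] mid [0.4358 0.101 ] w -0.03056818184155688
190 [0.4397 0.0868] [0.4397 0.1175] mid [0.4397 0.1021] w -0.030688047150952025
194 [0.4437 0.0869] [0.4437 0.1177] mid [0.4437 0.1023] w -0.03080905351115923
198 [0.4477 0.087 ] [0.4477 0.1179] mid [0.4477 0.1024] w -0.030931017931984203
202 [0.4518 0.088 ] [0.4517 0.1181] mid [0.4518 0.1031] w -0.030083418739753315
206 [0.4558 0.0881] [0.4558 0.1174] mid [0.4558 0.1027] w -0.029229250144575364
hook [0.3974 0.0972] far top [0.4711 0.1052] [0.4892 0.1117]
or 112.43492126464844 99.24314880371094 (195.97706604003906, 10.51059341430664) 24.443954467773438
(28, 57) [ 0.3262 -0.1293]
(207, 137) [0.3865 0.0042]
(140, 303) [ 0.5459 -0.072 ]
```

```bash
python3 -m pendant '[[0,0.038,0.03,0,0,-6.5,0.085],[0,0,0.04,0,0,0,0.085],[0,0,0.04,0,0,0,0.085],[0,0,0.04,0,0,0,0.085],[0,0,0.03,0,0,0,0.085],[0,0,0.03,0,0,0,0.085],[0,0,0,0,0,0,0.085],[0,0,0,0,0,0,0.03],[0,0,0,0,0,0,0.025],[0,0,0,0,0,0,0.02],[0,0,0,0,0,0,0.02],[0,0,0,0,0,0,0.02],[0,0,0,0,0,0,0.02]]' 40
```

```text
time: 3.7
eef_pos: [0.4376, 0.1018, 0.095]
tcp_rot: [[-0.993, -0.116, 0.002], [-0.116, 0.993, 0.0], [-0.002, 0.0, -1.0]]
force: [-0.8, -0.5, 6.6]
finger_gap: 0.0315
finger_force: 39.7
```

```bash
python3 -m pendant '[[0,0,-0.02,0,0,0,0.02],[0,0,-0.06,0,0,0,0.02],[0,0,-0.06,0,0,0,0.02],[0.005,-0.03,0,0,0,0,0.02],[0.007,-0.04,0,0,0,0,0.02],[0.0076,-0.04,0,0,0,0,0.02],[0.008,-0.0426,0,0,0,0,0.02],[0.008,-0.04,0,0,0,0,0.02],[0,0,0,0,0,10,0.02],[0,0,0,0,0,10,0.02],[0,0,0,0,0,10,0.02],[0,0,0,0,0,1,0.02],[0,0,0,0,0,0,0.02]]'
python3 - <<'E'
from h import *
c,im=snap("wrist","w2.png"); import pickle; pickle.dump(c,open("w2.pkl","wb"))
E
```

```text
time: 5.32
eef_pos: [0.4238, -0.0937, 0.2338]
tcp_rot: [[-0.912, 0.41, -0.0], [0.41, 0.912, 0.0], [0.0, -0.0, -1.0]]
force: [-0.1, 0.1, -1.0]
finger_gap: 0.0318
finger_force: 40.1
```

View pics/w2.png

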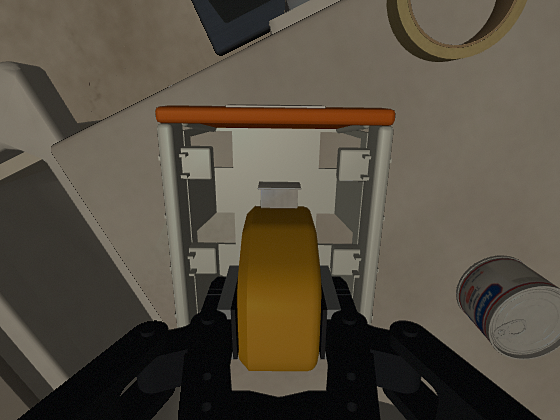

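The wrist view, with the tape held, shows the orange rim level from (157,115) to (395,117), the long rims at columns 165 and 387, and the lugs at (197,163), (354,164), (203,262) and (345,262). The tape is centred near column 280 and aligned with the tote.

Run:
```python
from h import *; import pickle
np.set_printoptions(precision=4,suppress=True)
c=pickle.load(open("w2.pkl","rb")); im=cv2.imread("pics/w2.png"); hsv=cv2.cvtColor(im,cv2.COLOR_BGR2HSV)
m=cv2.inRange(hsv,(3,150,90),(13,255,255)); m[150:]=0
n,l,s,ce=cv2.connectedComponentsWithStats(m);k=1+s[1:,4].argmax();print(s[k])
m=l==k
for col in (175,230,320,375):
    r=np.where(m[:,col])[0]; print(col,r[0],r[-1],im[104:130:2,col].tolist()[:13])
x0,y0,w,h=s[k][:4]
R=arm.get_obs()["tcp_rot"];p=np.array(arm.get_obs()["eef_pos"])
for q in [(x0,115),(x0+w,117),(197,175),(354,175)]:
    X=ray(c,q,.088 if q[1]<120 else .072); print(q,X[:2],"tool",(R.T@(X-p))[:2])
for col in (175,230,320,375):
    r=np.where(m[:,col])[0]
    for rr in(r[0],r[-1]): print(col,rr,"tool",(R.T@(ray(c,(col,rr),.088)-p))[:2])
```

```text
[ 155  108  240   17 3493]
175 108 121 [[101, 114, 120], [6, 22, 50], [12, 48, 110], [15, 61, 126], [21, 70, 140], [20, 68, 136], [17, 64, 133], [16, 63, 133], [17, 54, 114], [0, 33, 83], [46, 51, 49], [43, 48, 50], [41, 47, 47]]
230 108 122 [[52, 59, 64], [142, 155, 159], [1, 36, 93], [16, 59, 124], [20, 68, 138], [19, 66, 136], [20, 64, 134], [17, 63, 131], [12, 55, 120], [9, 47, 106], [8, 26, 55], [0, 19, 54], [153, 166, 159]]
320 109 123 [[92, 106, 115], [124, 136, 142], [31, 41, 63], [13, 53, 119], [17, 60, 129], [16, 63, 133], [17, 62, 131], [14, 59, 129], [11, 59, 128], [7, 50, 109], [7, 29, 67], [5, 26, 56], [0, 4, 43]]
375 110 124 [[91, 103, 112], [96, 109, 116], [8, 21, 48], [10, 52, 118], [8, 56, 123], [13, 60, 130], [13, 60, 129], [17, 60, 129], [15, 59, 128], [10, 50, 113], [5, 39, 98], [59, 63, 63], [55, 60, 62]]
(np.int32(155), 115) [ 0.3276 -0.1333] tool [ 0.0715 -0.0756]
(np.int32(395), 117) [0.3889 0.0002] tool [0.0703 0.0714]
(197, 175) [ 0.3728 -0.1328] tool [ 0.0305 -0.0567]
(354, 175) [ 0.4175 -0.0333] tool [0.0305 0.0524]
175 108 tool [ 0.0756 -0.0629]
175 121 tool [ 0.0679 -0.0637]
230 108 tool [ 0.0756 -0.0295]
230 122 tool [ 0.0673 -0.0299]
320 109 tool [0.075  0.0252]
320 123 tool [0.0667 0.0256]
375 110 tool [0.0744 0.0587]
375 124 tool [0.0661 0.0595]
```

```bash
python3 -m pendant '[[0,-0.002,0.02,0,0,0,0.02],[0,0,0.035,0,0,0,0.02],[0,0,0.035,0,0,0,0.02],[0,0,0.025,0,0,0,0.02],[0,0,0.012,0,0,0,0.02],[0,0,0.006,0,0,0,0.02],[0,0,0.002,0,0,0,0.02],[0,0,0,0,0,0,0.02]]'
```

```text
time: 6.38
eef_pos: [0.4235, -0.0956, 0.0995]
tcp_rot: [[-0.911, 0.412, 0.001], [0.412, 0.911, -0.0], [-0.001, 0.0, -1.0]]
force: [0.7, 0.0, -1.3]
finger_gap: 0.0317
finger_force: 40.2
```

```bash
python3 -m pendant '[[0,0,0.001,0,0,0,0.02],[0,0,0,0,0,0,0.04],[0,0,0,0,0,0,0.052],[0,0,0,0,0,0,0.052],[0,0,-0.02,0,0,0,0.052],[0,0,-0.04,0,0,0,0.052],[0,0,-0.06,0,0,0,0.052],[0,0,-0.06,0,0,0,0.07],[0,0,-0.03,0,0,0,0.085],[0.017,0.035,-0.005,0,0,0,0.085],[0.017,0.043,-0.005,0,0,0,0.085],[0.017,0.043,0,0,0,0,0.085],[0.017,0.043,0,0,0,0,0.085],[0.017,0.043,0,0,0,0,0.085],[0.017,0.043,0,0,0,0,0.085],[0.017,0.043,0,0,0,0,0.085],[0.017,0.043,0,0,0,0,0.085],[0.017,0.022,0,0,0,0,0.085],[0,0,0,0,0,0,0.085]]'
python3 - <<'E'
from h import *
c,im=snap("wrist","w3.png"); import pickle; pickle.dump(c,open("w3.pkl","wb"))
snap("top","t3.png")
E
```

```text
time: 8.75
eef_pos: [0.4308, 0.2952, 0.3173]
tcp_rot: [[-0.912, 0.409, -0.001], [0.409, 0.912, -0.0], [0.0, -0.001, -1.0]]
force: [0.0, -0.5, -0.3]
finger_gap: 0.085
finger_force: 0.0
```

View pics/w3.png

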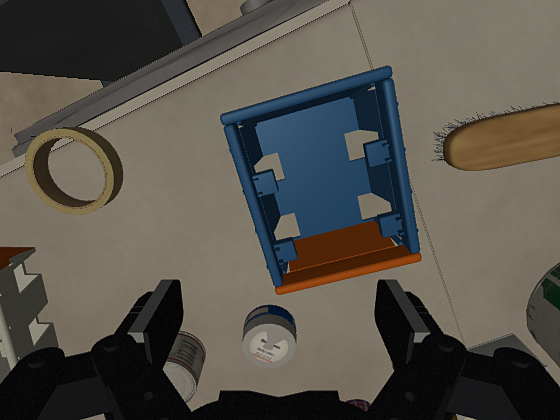

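The wrist view shows the blue tote's rim corners at about (222,116), (392,68), (421,257) and (277,292), with the orange end at the bottom (away from the robot). The left-side lugs are at (264,182) and (284,250). The brush is at the right, and the pot at (270,335).

Run:
```python
from h import *; import pickle
np.set_printoptions(precision=4,suppress=True)
c=pickle.load(open("w3.pkl","rb")); im=cv2.imread("pics/w3.png"); hsv=cv2.cvtColor(im,cv2.COLOR_BGR2HSV)
m=cv2.inRange(hsv,(98,120,40),(125,255,255))|cv2.inRange(hsv,(2,150,60),(14,255,255))
m[:60]=0;m[300:]=0;m[:,:215]=0;m[:,430:]=0
m=cv2.morphologyEx(m,cv2.MORPH_OPEN,np.ones((3,3)))
ct=max(cv2.findContours(m,0,2)[0],key=cv2.contourArea); hull=cv2.convexHull(ct)
ap=cv2.approxPolyDP(hull,4,True)[:,0]; print(ap.tolist())
W=np.array([ray(c,p,.088)[:2] for p in ap])
print(W)
H=np.array([ray(c,p,.088)[:2] for p in hull[:,0]],np.float32)
(r,sz,a)=cv2.minAreaRect(H); print("rect",r,sz,a)
```

```text
[[389, 66], [420, 260], [277, 294], [220, 116]]
[[0.3712 0.4199]
 [0.5503 0.3928]
 [0.5281 0.2497]
 [0.3498 0.277 ]]
rect (0.4497886002063751, 0.33508285880088806) (0.1480041742324829, 0.18267294764518738) 81.41512298583984
```

```bash
python3 -m pendant '[[-0.018,-0.009,0.02,0,0,0,0.05],[-0.018,-0.009,0.03,0,0,0,0.05],[0,0,0.03,0,0,-7.8,0.05],[0,0,0.03,0,0,-7.8,0.05],[0,0,0.03,0,0,0,0.05],[0,0,0.025,0,0,0,0.05],[0,0,0.0153,0,0,0,0.05],[0,0,0,0,0,0,0.05],[0,0,0,0,0,0,0.03],[0,0,0,0,0,0,0.02],[0,0,0,0,0,0,0.01],[0,0,0,0,0,0,0.005],[0,0,0,0,0,0,0.003],[0,0,0,0,0,0,0.003]]' 90
python3 - <<'E'
from h import *
snap("wrist","w4.png")
E
```

```text
time: 10.6
eef_pos: [0.4571, 0.2628, 0.1387]
tcp_rot: [[-0.988, 0.152, 0.002], [0.152, 0.988, 0.001], [-0.002, 0.001, -1.0]]
force: [0.6, -0.0, 5.0]
finger_gap: 0.0081
finger_force: 89.0
```

View pics/w4.png

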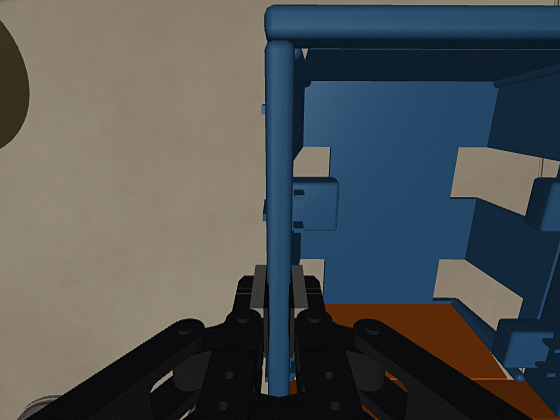

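The wrist view shows the blue long-side rim at column 280 held between the pads at about row 290, clear of the lug at (317,205).

```bash
python3 -m pendant '[[0,0,-0.005,0,0,0,0.003],[0,0,-0.015,0,0,0,0.003],[0,0,-0.03,0,0,0,0.003],[0,0,-0.035,0,0,0,0.003],[0,0,-0.035,0,0,0,0.003],[0,0,-0.02,0,0,0,0.003],[0,0,0,0,0,0,0.003],[0,0,0,0,0,0,0.003]]'
python3 - <<'E'
from h import *
c,im=snap("scene","s5.png"); cv2.imwrite("pics/s5c.png",cv2.resize(im[130:400,130:450],None,fx=2.2,fy=2.2))
E
```

```text
time: 11.65
eef_pos: [0.4563, 0.2623, 0.2768]
tcp_rot: [[-0.988, 0.152, -0.001], [0.152, 0.988, -0.001], [0.001, -0.001, -1.0]]
force: [-0.4, -0.0, -3.3]
finger_gap: 0.0082
finger_force: 88.0
```

View pics/s5c.png

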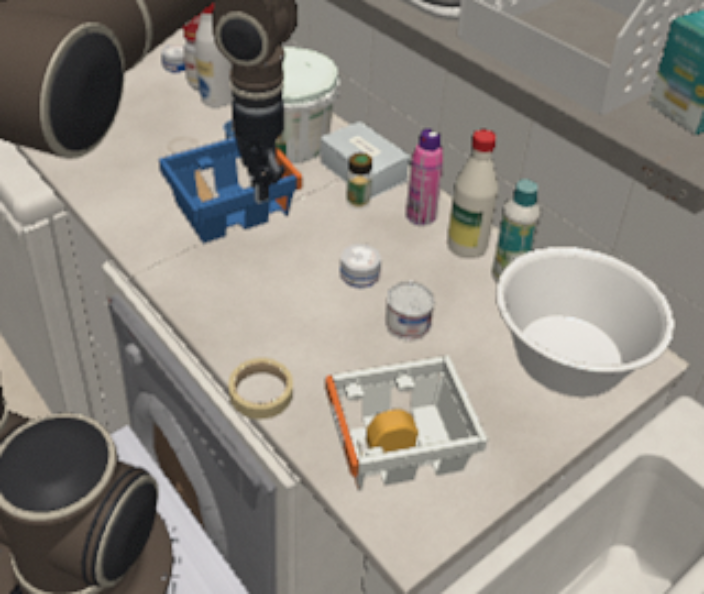

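The scene crop shows the blue tote held level at (232,185) in the crop, the tape standing upright in the white tote at (392,430), and the bystanders in place.

```bash
python3 -m pendant '[[0,-0.01,0,0,0,0,0.003],[0,-0.025,0,0,0,0,0.003],[-0.0036,-0.038,0,0,0,0,0.003],[-0.0036,-0.038,0,0,0,0,0.003],[-0.0036,-0.038,0,0,0,0,0.003],[-0.0036,-0.038,0,0,0,0,0.003],[-0.0036,-0.038,0,0,0,0,0.003],[-0.0036,-0.038,0,0,0,0,0.003],[-0.0036,-0.038,0,0,0,0,0.003],[-0.0036,-0.038,0,0,0,0,0.003],[-0.0036,-0.038,0,0,0,0,0.003],[-0.0036,-0.038,0,0,0,0,0.003],[0,-0.015,0,0,0,0,0.003],[0,-0.0054,0,0,0,0,0.003],[0,0,0,0,0,5.4,0.003],[0,0,0,0,0,5.4,0.003],[0,0,0,0,0,5.3,0.003],[0,0,0,0,0,0,0.003],[0,0,0,0,0,0,0.003]]'
python3 - <<'E'
from h import *
import pickle
for n in("wrist","scene","top"):
    c,im=snap(n,f"{n}6.png"); pickle.dump(c,open(n+"6.pkl","wb"))
w=cv2.imread("pics/top6.png")[220:340,290:440]; s=cv2.imread("pics/scene6.png")[240:390,240:390]
a=cv2.imread("pics/wrist6.png")
cv2.imwrite("pics/m6.png",np.hstack([cv2.resize(w,(400,320),interpolation=cv2.INTER_CUBIC),cv2.resize(s,(320,320),interpolation=cv2.INTER_CUBIC)]))
E
```

```text
time: 14.08
eef_pos: [0.426, -0.1728, 0.2775]
tcp_rot: [[-0.909, 0.418, -0.0], [0.418, 0.909, 0.0], [0.0, 0.0, -1.0]]
force: [-0.1, 0.6, -3.2]
finger_gap: 0.008
finger_force: 88.3
```

View pics/m6.png

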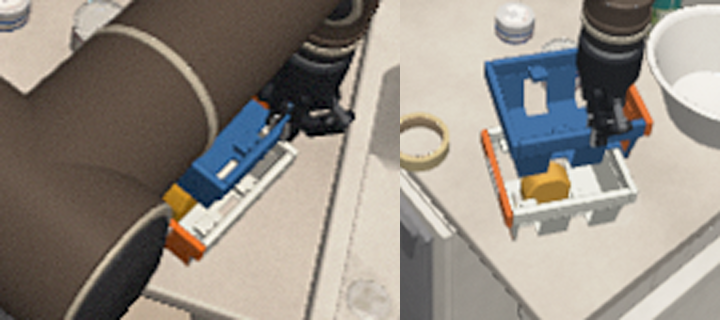

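View pics/wrist6.png

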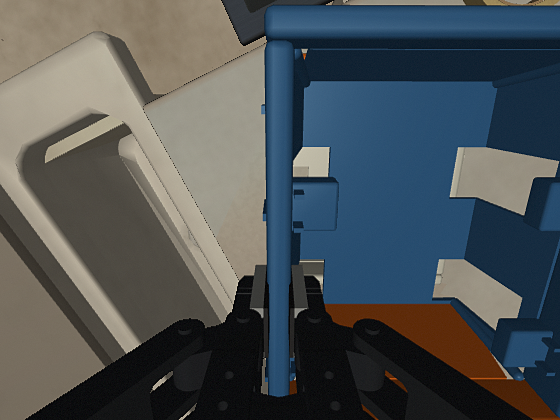

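The views show blue over white with the orange ends opposite. The wrist view is identical to the one at the pinch (rim at column 280, near end at rows 5–40), so nothing slipped.

Run:
```python
from h import *; import pickle
np.set_printoptions(precision=4,suppress=True)
c=pickle.load(open("wrist6.pkl","rb")); o=arm.get_obs();R=np.array(o["tcp_rot"]);p=np.array(o["eef_pos"])
for q in [(266,20),(293,60),(267,100),(266,250),(293,250),(420,6),(420,40),(540,6)]: print(q,(R.T@(ray(c,q,p[2]-.0507)-p))[:2])
# white orange end check in scene
c=pickle.load(open("scene6.pkl","rb")); 
o0=np.array([.4381,-.1034]);x=np.array([-.908,.419]);y=np.array([-.419,-.908])
im=cv2.imread("pics/scene6.png")
for a,b,z in [(92,74,.088),(-92,74,.088),(92,-74,.088)]:
    q=proj(c,np.r_[o0+a*x/1000+b*y/1000,z]); print(q); cv2.circle(im,tuple(int(v) for v in q.round()),1,(255,0,255),-1)
cv2.imwrite("pics/s6m.png",cv2.resize(im[240:390,240:390],(450,450),interpolation=cv2.INTER_NEAREST))
```

```text
(266, 20) [ 0.1054 -0.0038]
(293, 60) [0.0939 0.0049]
(267, 100) [ 0.0815 -0.0037]
(266, 250) [ 0.0257 -0.0046]
(293, 250) [0.0257 0.006 ]
(420, 6) [0.1094 0.0443]
(420, 40) [0.0998 0.0456]
(540, 6) [0.1094 0.0817]
[289.5557 340.9483]
[351.5211 329.4054]
[277.2528 300.1702]
```

View pics/s6m.png

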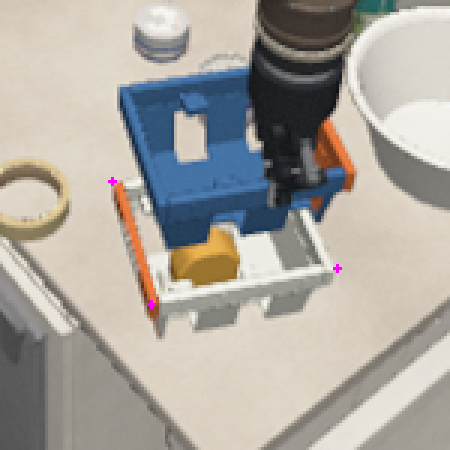

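```bash
python3 -m pendant '[[0,0,0.015,0,0,0,0.003],[0,0,0.02,0,0,0,0.003],[0,0,0.015,0,0,0,0.003],[0,0,0.008,0,0,0,0.003],[0,0,0.004,0,0,0,0.003],[0,0,0,0,0,0,0.003],[0,0,0,0,0,0,0.003]]'; python3 -m pendant '[[0,0,0.001,0,0,0,0.003],[0,0,0.001,0,0,0,0.003],[0,0,0.001,0,0,0,0.003],[0,0,0,0,0,0,0.003]]'
```

```text
time: 15.1
eef_pos: [0.4263, -0.1735, 0.2162]
tcp_rot: [[-0.908, 0.42, 0.001], [0.42, 0.908, -0.0], [-0.001, 0.0, -1.0]]
force: [-0.7, -0.3, -2.4]
finger_gap: 0.0079
finger_force: 88.2
time: 15.6
eef_pos: [0.426, -0.1733, 0.2125]
tcp_rot: [[-0.908, 0.42, -0.0], [0.42, 0.908, 0.0], [0.0, -0.0, -1.0]]
force: [-0.5, -0.8, -1.9]
finger_gap: 0.0083
finger_force: 88.2
```

```bash
python3 -m pendant '[[0,0,0.001,0,0,0,0.003],[0,0,0,0,0,0,0.003]]'; python3 -m pendant '[[0,0,0.001,0,0,0,0.003],[0,0,0,0,0,0,0.003]]'
```

```text
time: 15.85
eef_pos: [0.426, -0.1734, 0.2115]
tcp_rot: [[-0.908, 0.42, -0.0], [0.42, 0.908, 0.0], [0.0, -0.0, -1.0]]
force: [-0.3, 0.3, -2.9]
finger_gap: 0.0084
finger_force: 88.2
time: 16.1
eef_pos: [0.4261, -0.1734, 0.2108]
tcp_rot: [[-0.908, 0.42, 0.0], [0.42, 0.908, -0.0], [-0.0, -0.0, -1.0]]
force: [-0.0, -1.1, -1.3]
finger_gap: 0.0079
finger_force: 88.5
```

```bash
python3 -m pendant '[[0,0,0.001,0,0,0,0.003],[0,0,0,0,0,0,0.003]]'; python3 -m pendant '[[0,0,0.001,0,0,0,0.003],[0,0,0,0,0,0,0.003]]'
```

```text
time: 16.35
eef_pos: [0.4262, -0.1735, 0.2107]
tcp_rot: [[-0.908, 0.42, 0.001], [0.42, 0.908, -0.001], [-0.001, -0.0, -1.0]]
force: [-2.8, -0.3, 6.3]
finger_gap: 0.0084
finger_force: 89.6
time: 16.6
eef_pos: [0.4262, -0.1736, 0.2107]
tcp_rot: [[-0.907, 0.42, 0.002], [0.42, 0.907, -0.001], [-0.003, -0.0, -1.0]]
force: [-4.5, 0.1, 12.8]
finger_gap: 0.0082
finger_force: 90.6
```

Contact came at exactly the predicted seat height. I'll relax the push, release, retreat and check.

```bash
python3 -m pendant '[[0,0,-0.0015,0,0,0,0.003],[0,0,0,0,0,0,0.01],[0,0,0,0,0,0,0.02],[0,0,0,0,0,0,0.035],[0,0,0,0,0,0,0.035],[0,0,-0.015,0,0,0,0.035],[0,0,-0.03,0,0,0,0.035],[0,0,-0.03,0,0,0,0.035],[0,0,-0.02,0,0,0,0.035],[-0.015,0,-0.005,0,0,0,0.035],[0,0,0,0,0,0,0.035]]'
python3 - <<'E'
from h import *
import pickle
ims=[]
for n in("wrist","scene"):
    c,im=snap(n,f"{n}7.png"); pickle.dump(c,open(n+"7.pkl","wb")); ims.append(im)
cv2.imwrite("pics/m7.png",np.hstack([cv2.resize(ims[0],(420,315)),cv2.resize(ims[1][200:380,200:417],(380,315),interpolation=cv2.INTER_CUBIC)]))
E
```

```text
time: 17.98
eef_pos: [0.4403, -0.1799, 0.3113]
tcp_rot: [[-0.908, 0.42, 0.002], [0.42, 0.908, -0.001], [-0.002, 0.0, -1.0]]
force: [-0.1, 1.0, -1.0]
finger_gap: 0.035
finger_force: 0.0
```

View pics/m7.png

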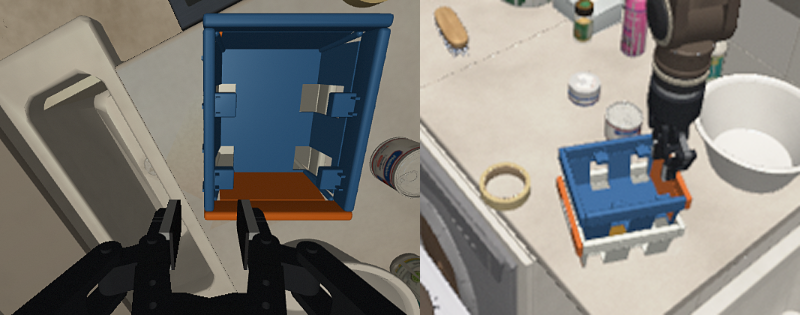

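The wrist view shows the released blue tote upright with its orange end at the far side. The scene view shows it standing inside the white rim with the orange ends opposite. Next is a numeric level check.

Run:
```python
from h import *; import pickle
np.set_printoptions(precision=4,suppress=True)
c=pickle.load(open("wrist7.pkl","rb")); im=cv2.imread("pics/wrist7.png"); hsv=cv2.cvtColor(im,cv2.COLOR_BGR2HSV)
m=cv2.inRange(hsv,(98,120,40),(125,255,255))|cv2.inRange(hsv,(2,150,60),(14,255,255))
m[300:]=0;m[:,:250]=0
m=cv2.morphologyEx(m,cv2.MORPH_OPEN,np.ones((3,3)))
ct=max(cv2.findContours(m,0,2)[0],key=cv2.contourArea); ap=cv2.approxPolyDP(cv2.convexHull(ct),5,True)[:,0]; print(ap.tolist())
W=np.array([ray(c,p,.160)[:2] for p in ap]); print(W,W.mean(0),np.linalg.norm(W-np.roll(W,-1,0),axis=1))
```

```text
[[523, 19], [468, 291], [274, 292], [272, 19]]
[[ 0.3869 -0.0001]
 [ 0.5505 -0.0748]
 [ 0.4904 -0.2068]
 [ 0.3262 -0.1312]] [ 0.4385 -0.1032] [0.1799 0.145  0.1808 0.1444]
```

```bash
python3 -c "
from rig import arm
print(arm.job_done())"
```

```text
the job is handed in; nothing more can be done
None
```

Job handed in after about 18 s of robot time: the tape measure is in the white tote and the blue tote stands level on its lugs, orange ends opposite and centred to within about 1 mm, with no bystander touched.

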